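# Charge a canister with mixing balls through the dosing funnel

### The job

Slide the white canister, neck first, into the bay under the steel funnel until you feel it press firmly against the rubber stop at the back, without ramming it. Then take the scoop, tip its four ceramic mixing balls through the funnel into the canister without spilling any, and set the empty scoop down upright on the bench. Leave the dropper bottle, the two pump heads and the steel beaker where they are.

Things in the scene. Friction and masses are not known exactly. Their poses are not given: they have to be found in the camera images.
- station: aluminium dosing station fixed to the bench; place and yaw vary. Origin on the bench under the funnel's axis; +x is the direction in which a canister slides in. An upright behind the bay (x 52 to 64 mm, up to z = 105 mm) carries the funnel on a bracket
- funnel_rim (a point): centre of the steel funnel's upper rim, 141 mm above the bench; axes as the station's. Rim 100 mm in diameter; the cone narrows to z = 99 mm, then a spout of 38 mm inside diameter ends at z = 87 mm. Nothing is above it
- bay_entry (a point): middle of the bay's flared entry, at bench height, 76 mm before the station's origin; axes as the station's. From 26 mm further in, two 30 mm high side cheeks stand 67 mm apart, up to the back wall; the guides flare outward towards the entry
- backstop: black rubber stop block 6x40x30 mm on the back wall of the bay, fixed; origin at its centre. A canister that touches it has its mouth under the funnel
- canister: white plastic canister, 164 mm long (x) by 64 mm wide by 66 mm high, 0.2 to 0.4 kg, loose; origin at the centre of its underside, z up. Its open neck (outside 58 mm, inside 50 mm, top at z = 82 mm) is at x = +48 mm, its carrying handle over the other end. Walls 3 mm
- canister_mouth (a point): centre of the canister's open mouth, at the top of the neck
- canister_grip (a point): centre of the canister's handle bar, 94 mm above its underside; the bar is 66 mm long in the canister's x, 14 mm wide, 14 mm high, with 21 mm of free space beneath
- scoop: steel scoop, 0.12 kg, loose; origin on its underside. Trough x = -42 to +52 mm, 55 mm wide, walls 32 mm high, open at the front (+x), where the last 36 mm of the floor rise by 15 degrees to the lip (so the balls stay in while it tips forward under 15 degrees). Black straight handle behind, to x = -121 mm, 16 mm wide, 14 mm high, with a foot at its end
- scoop_lip (a point): middle of the scoop's pouring lip; 11 mm above the underside; axes as the scoop's
- scoop_grip (a point): point to grip on the scoop's handle, on its centre line, 33 mm above the underside, 75 mm behind the scoop's origin; axes as the scoop's
- ball_1: white ceramic mixing ball, 18 mm diameter, starts in the scoop; origin at its centre
- ball_2: white ceramic mixing ball, 18 mm diameter, starts in the scoop; origin at its centre
- ball_3: white ceramic mixing ball, 18 mm diameter, starts in the scoop; origin at its centre
- ball_4: white ceramic mixing ball, 18 mm diameter, starts in the scoop; origin at its centre
- sample_1: small brown dropper bottle, 33 mm wide, 102 mm high, standing; origin under its centre; leave alone
- pump_1: black pump head, 58 mm high, leave alone
- pump_2: black pump head, 58 mm high, leave alone
- beaker: steel beaker, 67 mm wide, 78 mm high, leave alone

How it is judged:
By the outcome, as a careful person would: the job done as asked, in the order asked, and still so for the second after the job is handed in, with the robot touching nothing.
It also fails if it takes over 72 s, if anything falls off the work surface, if the arm or the gripper's body presses on something with over 40 N, if the wrist force passes 120 N, or if a joint passes its speed limit or range.

### The arm

A 7-joint arm with a two-finger parallel gripper is mounted at the origin on a cart in front of the work surface, level with it; the furniture and walls round the work are solid. World frame = base frame: x ahead of the robot, y to its left, z up, the work surface at z = 0. Lengths are in m, angles in degrees, forces in N, time in s.
With the tool pointing down it reaches from about 0.425 to 0.875 m from the base axis. Payload 4.7 kg.
Tool frame: the origin (TCP) lies between the finger pads; the fingertips stand ahead of it and the grasp point (between the pads) lies 11 mm behind it (env.tip_reach is the z of the fingertips in the tool frame, in m); z points along the fingers, y is the line along which they close (so a half turn about z gives the same grasp; the last joint's range is limited). The gripper opens to 87 mm and grips with 3 to 60 N. Pads are 19 mm wide; open, the fingers measure 117 mm over their backs; the gripper's body (75 mm by 190 mm) begins 51 mm behind the grasp point.
Start: joints at [75.579, 18.392, -4.016, 83.108, 1.295, 78.541, -3.26], TCP at [0.171, -0.627, 0.231] pointing down, gripper open.
Joint ranges: [-163.93, 163.93], [-17.29, 119.83], [-79.2, 71.16], [3.27, 140.29], [-89.18, 269.18], [5.43, 117.66], [-154.24, 154.24]. Speed limits (degrees/s): [147.25, 147.25, 180, 180, 180, 180, 180].

### API

Orientations are given as a 3x3 rotation matrix whose columns are the frame's x, y, z axes.
In Python, from plant import env, viewer gives the robot as it stands.
- The arm moves only by the shell command python3 -m handwheel 'ROWS' [FORCE]. ROWS is JSON, a list of rows, each a list of 7 numbers: the opening, from 0 (shut) to 1 (fully open), then the shift along the world's x, y, z in mm, then the turn, a rotation vector about the world's x, y, z in degrees. In form: [[jaw, dx, dy, dz, wx, wy, wz], ...]. A call has 1 to 10 rows; each row is the pose to reach, as a shift and turn from the pose commanded when the call began; what a row does not reach only later rows make up. A row lasts 1/10 s, in which the tool goes at most 50 mm and 8.59 degrees, less where a joint would pass 70% of its speed; a pose out of reach is approached as far as the arm can. A call with a gripper value outside its range is refused whole. The fingers move at their own pace and stop on an object; FORCE is the grip in N (left out, the last holds). Time passes only in rows, so rows that repeat a pose let the fingers close. It gives the time, the measured TCP pose, the force, the opening and the grip force at its end, in the units of the state.
- env.get_state(): the state, without advancing time (a new reading comes with each control period).
- viewer.camera(name): name is "scene" or "top" or "wrist"; returns (picture, depth): 400x640x3 uint8, red, green, blue; 400x640 float32, m along the optical axis (not along the pixel's ray), 0 where there is no reading.
- viewer.get_calibration(name): a dict with "fx", "fy", "cx", "cy" (pixels), "dist" ([k1, k2, p1, p2, k3] as OpenCV has them; the pictures are not rectified), "R" (3x3) and "t" (3): a world point X has camera coordinates R X + t. Camera axes: x right, y down, z forward; pixel columns grow to the right and rows downward; lengths in m; the calibration is good to about 2 mm. A picture is of the moment at which its call begins: read the wrist's pose just before it. get_calibration takes no time and is no camera call; for the wrist camera it gives the pose at the moment of the call.
- env.close_job(): hands the job in; it is judged then, once.
Trained networks look in the newest picture that a camera, given by its name, has taken for a name from the list of things; names that differ only in an ending like _2 or _b are one class to them, and where a whole thing is asked for, a point or a joint stands for the part that bears it (a point fixed in the world has none). Each returns a list of dicts, best first, with "score" (0 to 1); they miss things now and then, are a little off and sometimes report something else, mostly with a low value. They report only what shows in the picture. A call takes as long as a camera call.
- viewer.find_in(camera, query): "point" ([x, y, z] in m, in the coordinates of the camera as it stood for that picture, good to about 4 mm: the middle of the surface that is visible of it).
- viewer.outline_of(camera, query): "mask" (400x640 bool, what is visible of it).
- viewer.tip_of(camera, query): "point" ([x, y, z] in m, in the coordinates of the camera as it stood for that picture, good to about 4 mm: a listed point, or the origin of a listed thing).
The state is a dict: "clock": time; "q": joint angles; "dq": joint speeds; "joint_torque": joint torques, N m; "ee_pos": TCP position; "ee_rot": TCP orientation; "ft_force": force on the tool from outside, world axes, zero at the start; "torque": the same for the moment, N m; "opening": finger opening in m; "finger_force": force on a finger pad.
Only numpy, scipy, OpenCV 4.12 (cv2) and the standard library are available. Lean on these libraries where they do the work, as an engineer would, in place of code of your own. Each camera call takes 0.05 s, during which the arm holds its last target. There are 200 camera calls.

## Working session

There is one attempt and no reset: what is moved stays moved. The work goes in short steps, Python scripts to look and compute and a shell command to move; the robot and the scene stay as the last step left them, time stands still between calls to the robot, and variables do not carry over. Pictures are saved under pics/ and viewed, at most 10 in all, crops included, and the job is handed in when it is done.

```bash
ls; mkdir -p pics; cat > h.py <<'E'
from plant import env, viewer
import numpy as np, cv2
np.set_printoptions(precision=4,suppress=True)
def cal(c): return viewer.get_calibration(c)
def tow(k,p): return np.array(k["R"]).T@(np.array(p)-np.array(k["t"]))
def cloud(k,d,mask):
    v,u=np.nonzero(mask&(d>0)); K=np.array([[k["fx"],0,k["cx"]],[0,k["fy"],k["cy"]],[0,0,1]])
    n=cv2.undistortPoints(np.c_[u,v].astype(float)[:,None],K,np.array(k["dist"]))[:,0]
    z=d[v,u]; return (np.c_[n*z[:,None],z]-np.array(k["t"]))@np.array(k["R"])
def save(n,p): cv2.imwrite("pics/"+n+".png",p[:,:,::-1])
E
cat > a.py <<'E'
from h import *
for c in ["scene","top"]:
    k=cal(c); p,d=viewer.camera(c); save(c+"0",p)
    for q in ["funnel_rim","bay_entry","backstop","station","canister","canister_mouth","canister_grip","scoop","scoop_lip","scoop_grip","ball_1","sample_1","pump_1","beaker"]:
        for r in viewer.tip_of(c,q)[:4]:
            if r["score"]>.3: print(c,q,round(r["score"],2),tow(k,r["point"]))
s=env.get_state(); print(s["ee_pos"],s["ee_rot"],s["clock"],env.tip_reach)
E
python3 a.py
```

```text
pics
scene funnel_rim 0.62 [ 0.5225 -0.2053  0.1409]
scene bay_entry 0.66 [ 0.5228 -0.1279  0.0036]
scene backstop 0.73 [0.4792 0.1575 0.0172]
scene backstop 0.61 [ 0.528  -0.2476  0.0271]
scene station 0.56 [ 0.5228 -0.2105  0.0038]
scene canister 0.86 [ 0.5221 -0.0128 -0.0004]
scene canister_mouth 0.9 [0.5617 0.009  0.0835]
scene canister_grip 0.57 [ 0.4768 -0.0307  0.0968]
scene scoop 0.94 [0.473  0.1501 0.0034]
scene scoop_lip 0.79 [0.5168 0.1235 0.012 ]
scene scoop_grip 0.84 [0.3997 0.1848 0.0336]
scene ball_1 0.36 [0.4779 0.1597 0.0141]
scene pump_1 0.75 [ 0.408  -0.0909 -0.0025]
scene pump_1 0.7 [0.4711 0.148  0.0065]
scene pump_1 0.5 [ 0.3868  0.0023 -0.004 ]
scene beaker 0.8 [0.5302 0.4655 0.0014]
scene beaker 0.71 [0.4709 0.151  0.0037]
scene beaker 0.39 [ 0.5235 -0.2071  0.142 ]
top funnel_rim 0.59 [ 0.5268 -0.2035  0.1417]
top bay_entry 0.66 [ 0.5193 -0.1265 -0.0031]
top backstop 0.42 [ 0.5262 -0.2065  0.0008]
top station 0.66 [0.4044 0.1855 0.0315]
top station 0.63 [ 0.5271 -0.2066  0.0016]
top canister 0.78 [ 0.5162 -0.0123  0.0025]
top canister_mouth 0.83 [0.5631 0.0092 0.0804]
top canister_grip 0.83 [ 0.475  -0.0271  0.0966]
top scoop 0.67 [ 0.468   0.1509 -0.0045]
top scoop_lip 0.92 [0.5076 0.1208 0.0088]
top scoop_lip 0.73 [0.4574 0.1693 0.0128]
top scoop_grip 0.57 [0.4044 0.184  0.0323]
top ball_1 0.61 [0.4551 0.1697 0.0159]
top ball_1 0.52 [0.475  0.1581 0.0108]
top ball_1 0.4 [0.4406 0.1483 0.0085]
top ball_1 0.37 [0.4574 0.1354 0.0079]
top sample_1 0.58 [ 0.7007  0.0636 -0.0003]
top pump_1 0.66 [ 0.4047 -0.09    0.    ]
top pump_1 0.42 [ 0.3837 -0.0016  0.0027]
top beaker 0.9 [ 0.528   0.4686 -0.0033]
top beaker 0.44 [0.5649 0.0038 0.0831]
[ 0.1707 -0.6272  0.2306] [[ 0.9649  0.2627 -0.    ]
 [ 0.2627 -0.9649 -0.0001]
 [-0.      0.0001 -1.    ]] 1.5 0.008
```

View pics/top0.png

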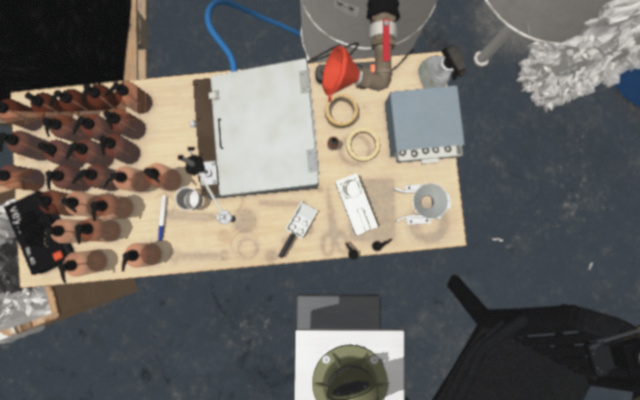

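View pics/scene0.png

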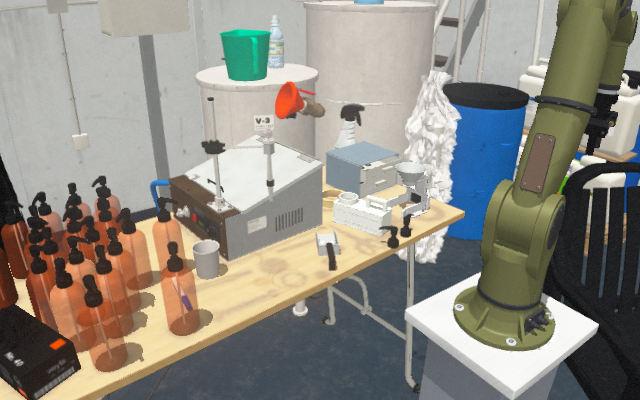

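```bash
cat > b.py <<'E'
from h import *
for c in ["scene","top"]:
    k=cal(c); p,d=viewer.camera(c)
    for q,zr in [("canister",(.05,.09)),("canister_grip",(.08,.11)),("scoop",(.015,.05)),("station",(.02,.2)),("funnel_rim",(.12,.2))]:
        r=viewer.outline_of(c,q)
        if not r: continue
        P=cloud(k,d,r[0]["mask"]); P=P[(P[:,2]>zr[0])&(P[:,2]<zr[1])]
        if len(P)<20: print(c,q,len(P)); continue
        b=cv2.minAreaRect((P[:,:2]*1000).astype(np.float32))
        pc=np.linalg.svd(P[:,:2]-P[:,:2].mean(0),full_matrices=False)[2][0]
        print(c,q,round(r[0]["score"],2),len(P),b,"pca",np.degrees(np.arctan2(pc[1],pc[0])),"z",np.percentile(P[:,2],[5,50,95]))
E
python3 b.py
```

```text
scene canister 0.76 902 ((499.3065490722656, -13.91226577758789), (199.63136291503906, 100.44723510742188), 7.733822822570801) pca -161.4446632577193 z [0.0527 0.0665 0.0824]
scene canister_grip 0.94 172 ((516.0645751953125, -0.3934783935546875), (152.85414123535156, 56.967384338378906), 8.4049654006958) pca -159.4256970879565 z [0.0806 0.0903 0.1017]
scene scoop 0.66 330 ((429.8249206542969, 169.70037841796875), (55.76218795776367, 157.37811279296875), 60.9827995300293) pca 149.3051311150454 z [0.0168 0.0308 0.0415]
scene station 0.57 1108 ((511.7291259765625, -194.15972900390625), (129.59976196289062, 324.0), 39.264923095703125) pca -64.0450412239318 z [0.0232 0.0929 0.1402]
scene funnel_rim 0.65 340 ((526.2230834960938, -205.80718994140625), (90.22684478759766, 100.45681762695312), 38.790557861328125) pca 135.35398390231495 z [0.1219 0.1322 0.1413]
top canister 0.92 925 ((519.7259521484375, -12.141136169433594), (163.30670166015625, 65.1871337890625), 21.449621200561523) pca -158.4046835666723 z [0.0604 0.0663 0.0815]
top canister_grip 0.78 189 ((522.3670654296875, -20.247161865234375), (152.95176696777344, 55.72825622558594), 31.46110725402832) pca -158.5268258212639 z [0.0806 0.0979 0.104 ]
top scoop 0.83 233 ((439.9208068847656, 164.41912841796875), (54.688629150390625, 173.42605590820312), 60.78495407104492) pca 150.23897837221435 z [0.0168 0.0373 0.0429]
top station 0.81 1023 ((524.01904296875, -200.50433349609375), (97.06342315673828, 143.11412048339844), 3.99288010597229) pca -73.42141504494818 z [0.0289 0.1232 0.1412]
top funnel_rim 0.67 591 ((524.522216796875, -207.58251953125), (98.38973999023438, 95.7318344116211), 89.87872314453125) pca -166.26354779464705 z [0.1216 0.1329 0.1426]
```

The top view shows the scoop at about (298,225), the canister at (357,203), the station funnel at (430,203), and the bay guides opening to the left at about (405,190) and (405,215). The pumps are at (352,253) and (380,245), the beaker at (190,198) and the dropper bottle at (333,143). The scene view agrees. Next I'll check the blue box and the wrist camera mount, then look closer.

```bash
cat > c.py <<'E'
from h import *
k=cal("top"); p,d=viewer.camera("top")
P=cloud(k,d,np.ones(d.shape,bool)); 
def rng(n,m):
    Q=P[m]; print(n,len(Q),np.percentile(Q,[1,99],axis=0) if len(Q) else "")
x,y,z=P.T
rng("box",(x>.6)&(x<.85)&(y<-.08)&(y>-.36)&(z>.05))
rng("bigbox",(x>.5)&(x<.9)&(y>.05)&(y<.5)&(z>.11))
rng("stn",(x>.42)&(x<.62)&(y<-.09)&(z>.012)&(z<.06))
s=env.get_state(); k=cal("wrist"); R=np.array(k["R"]); c=-R.T@k["t"]
E=np.array(s["ee_rot"]); print("cam in tool",E.T@(c-s["ee_pos"]),"axes\n",E.T@R.T, k["fx"])
E
python3 c.py
python3 -m handwheel '[[1,30,50,20,0,0,8],[1,60,100,40,0,0,16],[1,90,150,60,0,0,24],[1,120,200,80,0,0,32],[1,150,250,100,0,0,40],[1,180,300,120,0,0,48],[1,210,340,130,0,0,56],[1,240,380,130,0,0,64],[1,270,420,130,0,0,72],[1,300,460,130,0,0,80]]'
```

```text
box 5128 [[ 0.6396 -0.3003  0.0612]
 [ 0.8459 -0.1048  0.2434]]
bigbox 15544 [[0.5423 0.0565 0.1347]
 [0.876  0.4343 0.352 ]]
stn 151 [[ 0.4724 -0.26    0.0129]
 [ 0.5711 -0.1299  0.0436]]
cam in tool [ 0.0817  0.0009 -0.1545] axes
 [[-0.0014 -0.9549 -0.2969]
 [ 1.     -0.0014 -0.0004]
 [-0.     -0.2969  0.9549]] 295.4858475039376
clock: 3.15
ee_pos: [0.4311, -0.2209, 0.3579]
ee_rot: [[-0.097, 0.995, 0.002], [0.995, 0.097, -0.002], [-0.002, 0.001, -1.0]]
ft_force: [0.1, -0.6, -0.5]
opening: 0.0872
finger_force: 0.0
```

```bash
cat > d.py <<'E'
from h import *
import sys
k=cal("wrist"); p,d=viewer.camera("wrist"); save(sys.argv[1],p)
for q in sys.argv[2:]:
    for r in viewer.tip_of("wrist",q)[:2]: print(q,round(r["score"],2),tow(k,r["point"]))
P=cloud(k,d,np.ones(d.shape,bool)); np.save("P.npy",P.reshape(-1,3)); print(len(P))
E
python3 d.py w1 funnel_rim bay_entry station backstop
python3 - <<'E'
import numpy as np
np.set_printoptions(precision=4,suppress=True)
P=np.load('P.npy'); x,y,z=P.T
m=(x>.625)&(y<-.1)&(z>.03); print("box",np.percentile(P[m],[1,50,99],axis=0) if m.sum() else 0)
m=(z>.134)&(z<.147)&(np.hypot(x-.525,y+.205)<.07)
A=np.c_[2*x[m],2*y[m],np.ones(m.sum())]; s=np.linalg.lstsq(A,x[m]**2+y[m]**2,rcond=None)[0]; print("rim",s[:2],np.sqrt(s[2]+s[0]**2+s[1]**2),m.sum(),np.median(z[m]))
E
```

```text
funnel_rim 0.83 [ 0.5284 -0.208   0.1379]
station 0.56 [ 0.5263 -0.2075  0.0009]
254977
box [[ 0.6381 -0.3028  0.0653]
 [ 0.738  -0.2053  0.1203]
 [ 0.8937 -0.1106  0.1283]]
rim [ 0.5243 -0.2078] 0.04606966364174066 1348 0.13924756406317212
```

View pics/w1.png

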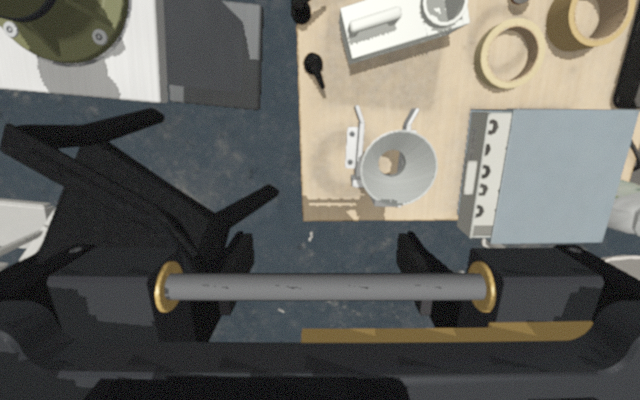

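The wrist view shows the station at about (395,165), with the flared guides opening towards the canister at (360,108) and (413,110). The canister's neck is at (445,8) and its handle bar at (375,20). The blue box is to the right and 0.128 m high. Next I'll fit the station's yaw from the cheeks.

```bash
python3 - <<'E'
import numpy as np
np.set_printoptions(precision=4,suppress=True,linewidth=150)
P=np.load('P.npy'); x,y,z=P.T
for n,a,b in [("low x",.44,.515),("high x",.535,.62)]:
    m=(x>a)&(x<b)&(y<-.1)&(y>-.28)&(z>.024)&(z<.036); Q=P[m]
    for y0 in np.arange(-.27,-.1,.01):
        w=Q[(Q[:,1]>=y0)&(Q[:,1]<y0+.01)]
        if len(w)>3: print(n,round(y0+.005,3),len(w),np.percentile(w[:,0],[5,50,95]),np.median(w[:,2]))
m=(x>.42)&(x<.63)&(y<-.22)&(y>-.32)&(z>.09)&(z<.112); Q=P[m];print(len(Q),np.percentile(Q,[2,50,98],axis=0) if len(Q) else "")
# canister
m=(z>.088)&(z<.108)&(x>.42)&(x<.55)&(y>-.08)&(y<.03); Q=P[m]; pc=np.linalg.svd(Q[:,:2]-Q[:,:2].mean(0),full_matrices=False)[2][0]
print("bar",len(Q),Q.mean(0),np.degrees(np.arctan(pc[1]/pc[0])), np.percentile((Q[:,:2]-Q[:,:2].mean(0))@pc,[1,99]))
E
```

```text
low x -0.255 11 [0.4787 0.4792 0.484 ] 0.029107754481522228
low x -0.245 34 [0.4838 0.4881 0.4923] 0.029092164489101388
low x -0.235 23 [0.4843 0.4867 0.4897] 0.03050965656693707
low x -0.225 30 [0.4834 0.4868 0.4901] 0.029691306264757363
low x -0.215 33 [0.4833 0.4868 0.4905] 0.030053846547737205
low x -0.205 31 [0.4825 0.4858 0.4895] 0.030183042919893984
low x -0.195 33 [0.4822 0.4857 0.4896] 0.02992610452787555
low x -0.185 32 [0.4815 0.4846 0.4886] 0.029754998219892484
low x -0.175 36 [0.4814 0.485  0.4887] 0.03007375538971943
low x -0.165 31 [0.4807 0.4838 0.4875] 0.029537571149294437
low x -0.155 30 [0.4789 0.4824 0.4859] 0.029782092501195234
low x -0.145 31 [0.4734 0.4775 0.4816] 0.029801081443093604
low x -0.135 16 [0.4709 0.4738 0.4761] 0.029481784984382992
high x -0.225 5 [0.5586 0.5588 0.5595] 0.028381067264677706
high x -0.215 10 [0.5581 0.5585 0.5593] 0.02754460729770034
high x -0.165 15 [0.5559 0.5578 0.5628] 0.02968965195082026
high x -0.155 33 [0.5563 0.5589 0.5624] 0.029542732952502964
high x -0.145 30 [0.5587 0.5625 0.5671] 0.029805648703176375
high x -0.135 29 [0.563  0.5661 0.5698] 0.030133746047893213
349 [[ 0.5044 -0.2714  0.0918]
 [ 0.5248 -0.2291  0.1054]
 [ 0.5455 -0.2206  0.1116]]
bar 726 [ 0.4759 -0.0323  0.1001] 21.522895315311708 [-0.0319  0.0325]
```

```bash
python3 -m handwheel '[[1,4,19,-11,0,0,8.5],[1,8,38,-22,0,0,17],[1,12,57,-33,0,0,25.5],[1,15,76,-44,0,0,34],[1,18,95,-55,0,0,42.5],[1,21,114,-66,0,0,51],[1,24,133,-77,0,0,59.5],[1,27,152,-88,0,0,68],[1,30,170,-99,0,0,76.5],[1,33,186,-110,0,0,85]]' && python3 -m handwheel '[[1,0,0,0,0,0,8],[1,0,0,0,0,0,16],[1,0,0,0,0,0,21],[1,0,0,0,0,0,21]]'
python3 d.py w2 canister_mouth canister_grip canister
python3 - <<'E'
import numpy as np
np.set_printoptions(precision=4,suppress=True,linewidth=150)
P=np.load('P.npy'); x,y,z=P.T
m=(z>.096)&(z<.108)&(x>.42)&(x<.55)&(y>-.09)&(y<.04); Q=P[m]; pc=np.linalg.svd(Q[:,:2]-Q[:,:2].mean(0),full_matrices=False)[2][0]
print("bar",len(Q),Q.mean(0),np.degrees(np.arctan(pc[1]/pc[0])), np.percentile((Q[:,:2]-Q[:,:2].mean(0))@pc,[1,99]))
E
```

```text
clock: 4.4
ee_pos: [0.4628, -0.038, 0.2463]
ee_rot: [[-1.0, -0.006, -0.0], [-0.006, 1.0, -0.0], [0.0, -0.0, -1.0]]
ft_force: [-0.2, 1.1, 0.1]
opening: 0.0869
finger_force: 0.0
clock: 4.8
ee_pos: [0.4628, -0.0386, 0.2466]
ee_rot: [[-0.934, -0.358, -0.001], [-0.358, 0.934, -0.0], [0.0, 0.0, -1.0]]
ft_force: [0.0, -0.3, 1.1]
opening: 0.0872
finger_force: 0.0
canister_mouth 0.73 [ 0.4009 -0.0952  0.0003]
canister_mouth 0.42 [0.5185 0.1237 0.0142]
canister_grip 0.73 [ 0.4765 -0.0325  0.0958]
canister 0.85 [ 0.5167 -0.0122 -0.0023]
254960
bar 755 [ 0.4738 -0.0321  0.1005] 21.614287395559543 [-0.0305  0.0326]
```

```bash
python3 -m handwheel '[[1,0,1,-40,0,0,0.5],[1,0,1,-80,0,0,0.5],[1,0,1,-120,0,0,0.5],[1,0,1,-145,0,0,0.5],[1,0,1,-163,0,0,0.5],[1,0,1,-163,0,0,0.5],[0,0,1,-163,0,0,0.5],[0,0,1,-163,0,0,0.5],[0,0,1,-163,0,0,0.5],[0,0,1,-163,0,0,0.5]]' 45 && python3 -m handwheel '[[0,0,0,0,0,0,0],[0,0,0,0,0,0,0]]'
```

```text
clock: 6.0
ee_pos: [0.4638, -0.0358, 0.0848]
ee_rot: [[-0.929, -0.37, 0.002], [-0.37, 0.929, -0.001], [-0.001, -0.001, -1.0]]
ft_force: [1.5, 0.4, -0.0]
opening: 0.0632
finger_force: 0.0
clock: 6.2
ee_pos: [0.4633, -0.0357, 0.0841]
ee_rot: [[-0.929, -0.37, 0.0], [-0.37, 0.929, -0.0], [-0.0, -0.0, -1.0]]
ft_force: [-0.1, -0.2, -0.9]
opening: 0.0471
finger_force: 0.0
```

```bash
python3 -m handwheel '[[0,0,0,0,0,0,0],[0,0,0,0,0,0,0],[0,0,0,0,0,0,0],[0,0,0,0,0,0,0],[0,0,0,0,0,0,0],[0,0,0,0,0,0,0]]'
```

```text
clock: 6.8
ee_pos: [0.463, -0.0355, 0.0838]
ee_rot: [[-0.929, -0.37, -0.0], [-0.37, 0.929, 0.0], [0.0, 0.0, -1.0]]
ft_force: [0.4, 0.6, -0.6]
opening: 0.0135
finger_force: 45.0
```

```bash
python3 -m handwheel '[[0,2,5,0,0,0,-5],[0,6,10,0,0,0,-13],[0,10,15,0,0,0,-21],[0,14,20,0,0,0,-29],[0,18,25,0,0,0,-37],[0,22,30,0,0,0,-45],[0,26,35,0,0,0,-53],[0,30,40,0,0,0,-61],[0,34,45,0,0,0,-69],[0,38,50,0,0,0,-77]]' && python3 -m handwheel '[[0,4,4,0,0,0,-8],[0,8,8,0,0,0,-16],[0,11,12,0,0,0,-24],[0,13,14,0,0,0,-30],[0,13,14,0,0,0,-32.2],[0,13,14,0,0,0,-32.2]]'
python3 d.py w3 canister_mouth canister_grip funnel_rim bay_entry
```

```text
clock: 7.8
ee_pos: [0.5014, 0.0144, 0.0837]
ee_rot: [[-0.565, 0.825, 0.0], [0.825, 0.565, -0.0], [-0.0, -0.0, -1.0]]
ft_force: [0.8, -0.2, -0.6]
opening: 0.0135
finger_force: 45.0
clock: 8.4
ee_pos: [0.5142, 0.0286, 0.0838]
ee_rot: [[-0.044, 0.999, 0.0], [0.999, 0.044, 0.0], [0.0, 0.0, -1.0]]
ft_force: [0.3, 0.4, -0.2]
opening: 0.0135
finger_force: 45.0
canister_grip 0.58 [0.516  0.0114 0.0959]
funnel_rim 0.6 [0.3846 0.0007 0.0008]
funnel_rim 0.37 [0.4393 0.1468 0.0129]
bay_entry 0.53 [ 0.3868 -0.0016  0.0007]
253890
```

View pics/w3.png

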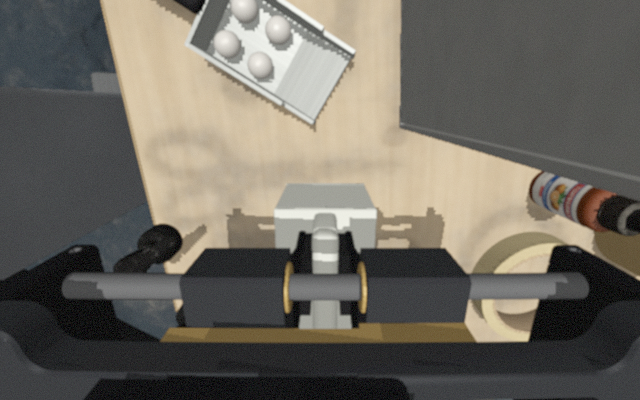

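The wrist view shows the bar held squarely between the fingers at (325,290), the scoop with its four balls at (270,50), and the dropper bottle at (590,200). I'll check the canister's lateral alignment from the top and scene cameras.

```bash
cat > e.py <<'E'
from h import *
for c in ["top","scene"]:
    k=cal(c); p,d=viewer.camera(c); save(c+"e",p)
    for q in ["canister_mouth","canister","funnel_rim"]:
        for r in viewer.tip_of(c,q)[:1]:
            X=tow(k,r["point"]); v=X[:2]-[.5238,-.2065]; print(c,q,round(r["score"],2),X,"s,lat",v@[.042,-.999],v@[.999,.042])
    P=cloud(k,d,np.ones(d.shape,bool)); P=P[(P[:,0]>.46)&(P[:,0]<.58)&(P[:,1]<-.02)&(P[:,1]>-.16)&(P[:,2]>.058)&(P[:,2]<.09)]
    v=P[:,:2]-[.5238,-.2065]; s=v@[.042,-.999]; l=v@[.999,.042]
    for a in np.arange(-180,-80,15): 
        w=l[(s>a/1e3)&(s<(a+15)/1e3)]
        if len(w)>5: print(a,len(w),np.percentile(w,[3,97])*1e3)
E
python3 e.py
```

```text
top canister_mouth 0.74 [ 0.5201 -0.0759  0.0822] s,lat -0.13057798398534778 0.0018131189271799737
top canister 0.28 [ 0.4681  0.1491 -0.0003] s,lat -0.35758176064890035 -0.04070780540944384
top funnel_rim 0.57 [ 0.527  -0.206   0.1384] s,lat -0.00032043466673195684 0.0032434319696702458
-135 22 [-29.142   31.2709]
-120 43 [-29.658   30.8566]
-105 78 [-29.9734  30.03  ]
scene canister_mouth 0.68 [ 0.516  -0.0775  0.0843] s,lat -0.12918756132366851 -0.002373513685015749
scene canister 0.79 [ 0.5193 -0.0303  0.0017] s,lat -0.17623427493487007 0.0028898279159370616
scene funnel_rim 0.45 [0.5186 0.1235 0.009 ] s,lat -0.3298460906485671 0.008666465035305607
-180 45 [-33.0593  13.6337]
-165 84 [-32.223   22.5508]
-150 58 [-31.2569  30.1835]
-135 42 [-32.2347  25.503 ]
-120 63 [-31.1013  27.0155]
-105 40 [-31.9028  13.2347]
```

```bash
python3 -m handwheel '[[0,0.4,-10,0,0,0,0],[0,1,-22,0,0,0,0],[0,1.5,-34,0,0,0,0],[0,2,-46,0,0,0,0],[0,2.4,-56,0,0,0,0],[0,2.8,-66,0,0,0,0],[0,3.2,-76,0,0,0,0],[0,3.6,-86,0,0,0,0],[0,3.9,-92,0,0,0,0],[0,3.9,-92,0,0,0,0]]'
```

```text
clock: 10.05
ee_pos: [0.5179, -0.0651, 0.0837]
ee_rot: [[-0.043, 0.999, -0.0], [0.999, 0.043, -0.001], [-0.001, -0.0, -1.0]]
ft_force: [-0.7, -0.7, -2.0]
opening: 0.0135
finger_force: 45.0
```

```bash
python3 -m handwheel '[[0,0.3,-7,0,0,0,0],[0,0.6,-14,0,0,0,0],[0,0.9,-20,0,0,0,0],[0,1.1,-25,0,0,0,0],[0,1.2,-28,0,0,0,0],[0,1.3,-30,0,0,0,0],[0,1.3,-30,0,0,0,0]]' && python3 -m handwheel '[[0,0,-1,0,0,0,0],[0,0.1,-2,0,0,0,0],[0,0.1,-3,0,0,0,0],[0,0.2,-4,0,0,0,0],[0,0.2,-4,0,0,0,0]]'
```

```text
clock: 10.75
ee_pos: [0.5192, -0.0941, 0.0838]
ee_rot: [[-0.044, 0.999, -0.0], [0.999, 0.044, -0.0], [-0.0, -0.0, -1.0]]
ft_force: [-0.1, 1.0, -1.0]
opening: 0.0134
finger_force: 45.0
clock: 11.25
ee_pos: [0.5196, -0.0978, 0.0839]
ee_rot: [[-0.044, 0.999, 0.0], [0.999, 0.044, -0.0], [-0.0, 0.0, -1.0]]
ft_force: [0.5, 1.2, -1.2]
opening: 0.0133
finger_force: 45.0
```

```bash
python3 -m handwheel '[[0,0,-1,0,0,0,0],[0,0.1,-2,0,0,0,0],[0,0.1,-3,0,0,0,0],[0,0.1,-3,0,0,0,0]]'; python3 -m handwheel '[[0,0,-1,0,0,0,0],[0,0.1,-2,0,0,0,0],[0,0.1,-2,0,0,0,0]]'
```

```text
clock: 11.65
ee_pos: [0.5196, -0.0984, 0.084]
ee_rot: [[-0.045, 0.999, -0.0], [0.999, 0.045, 0.002], [0.003, -0.0, -1.0]]
ft_force: [-0.2, 5.5, 1.2]
opening: 0.0137
finger_force: 45.0
clock: 11.95
ee_pos: [0.5196, -0.0985, 0.0841]
ee_rot: [[-0.046, 0.999, -0.001], [0.999, 0.046, 0.005], [0.005, -0.001, -1.0]]
ft_force: [-2.5, 9.9, 3.1]
opening: 0.0135
finger_force: 45.0
```

```bash
python3 -m handwheel '[[0,0,-1,0,0,0,0],[0,0.1,-2,0,0,0,0],[0,0.1,-3,0,0,0,0],[0,0.1,-3,0,0,0,0],[0,0.1,-3,0,0,0,0]]'; python3 - <<'E'
import sys; sys.path.insert(0,'.')
from h import *
c="top"; k=cal(c); p,d=viewer.camera(c); save("top2",p[120:280,300:520].repeat(3,0).repeat(3,1))
s=env.get_state(); print(s["ft_force"],s["torque"],s["ee_pos"],s["q"])
E
```

```text
clock: 12.45
ee_pos: [0.5197, -0.0986, 0.0843]
ee_rot: [[-0.048, 0.999, -0.001], [0.999, 0.048, 0.008], [0.008, -0.001, -1.0]]
ft_force: [-2.7, 14.9, 5.0]
opening: 0.0139
finger_force: 45.0
[-3.3092 14.94    5.9673] [ 3.1009  0.5758 -0.1388] [ 0.5197 -0.0987  0.0843] [ 31.6303  12.727  -25.9114 109.0947   5.8986  59.6865   6.0275]
```

```bash
python3 -m handwheel '[[0,0,-1,0,0,0,0],[0,0.1,-2,0,0,0,0],[0,0.1,-2,0,0,0,0],[0,0.1,-2,0,0,0,0]]' && python3 -m handwheel '[[0.5,0,0,0,0,0,0],[0.5,0,0,0,0,0,0],[0.5,0,0,0,0,0,0],[0.5,0,0,0,0,0,0],[0.5,0,6,20,0,0,0],[0.5,0,12,60,0,0,0],[0.5,0,30,100,0,0,0],[0.5,0,50,140,0,0,0],[0.5,0,70,170,0,0,0]]'; python3 e.py
```

```text
clock: 12.9
ee_pos: [0.5198, -0.0987, 0.0844]
ee_rot: [[-0.049, 0.999, -0.002], [0.999, 0.049, 0.01], [0.01, -0.001, -1.0]]
ft_force: [-5.0, 18.8, 7.9]
opening: 0.0133
finger_force: 45.0
clock: 13.8
ee_pos: [0.5206, -0.0377, 0.2568]
ee_rot: [[-0.043, 0.999, 0.003], [0.999, 0.043, -0.001], [-0.001, 0.003, -1.0]]
ft_force: [1.0, -0.0, 0.2]
opening: 0.0432
finger_force: 0.0
top canister_mouth 0.54 [ 0.5243 -0.204   0.0811] s,lat -0.0024524240552775143 0.000609333499582096
top funnel_rim 0.97 [ 0.5258 -0.2059  0.139 ] s,lat -0.0005655961421091374 0.002001907488092761
scene canister_mouth 0.95 [ 0.5219 -0.2052  0.0828] s,lat -0.0013484803917391632 -0.0018295047996428854
scene canister 0.68 [ 0.5259 -0.1567 -0.0015] s,lat -0.04970156165582594 0.0041824924206333
scene funnel_rim 0.84 [ 0.5234 -0.2055  0.1413] s,lat -0.0010013290813995438 -0.00036242120737862326
-135 96 [-29.4898  30.1972]
-120 43 [-31.3893  29.8074]
-105 42 [-30.8586  15.9599]
-90 55 [-31.2069  26.4884]
```

```bash
python3 -m handwheel '[[0.5,-12,24,0,0,0,7],[0.5,-25,50,0,0,0,14],[0.5,-40,78,0,0,0,21],[0.5,-55,106,0,0,0,28],[0.5,-70,134,0,0,0,35],[0.5,-85,162,0,0,0,42],[0.5,-100,190,0,0,0,49],[0.5,-112,212,0,0,0,55],[0.5,-118,223,0,0,0,58],[0.5,-118,223,0,0,0,58]]'
python3 d.py w4 scoop scoop_grip scoop_lip
python3 - <<'E'
import numpy as np
np.set_printoptions(precision=4,suppress=True,linewidth=150)
P=np.load('P.npy'); x,y,z=P.T
u=np.array([np.cos(np.radians(-29.5)),np.sin(np.radians(-29.5))]); o=np.array([.402,.1845])
a=(P[:,:2]-o)@u; b=(P[:,:2]-o)@[-u[1],u[0]]
m=(a>-.06)&(a<.03)&(abs(b)<.03)&(z>.03)&(z<.05); Q=P[m]; pc=np.linalg.svd(Q[:,:2]-Q[:,:2].mean(0),full_matrices=False)[2][0]
print("handle",len(Q),Q.mean(0),np.degrees(np.arctan(pc[1]/pc[0])),"a",np.percentile(a[m],[1,99]),"b",np.percentile(b[m],[2,98]),"z",np.percentile(z[m],[5,50,95]))
m=(a>-.06)&(a<.15)&(abs(b)<.05)&(z>.022)&(z<.05);Q=P[m];import cv2;print(cv2.minAreaRect((Q[:,:2]*1000).astype(np.float32)))
E
```

```text
clock: 15.2
ee_pos: [0.4013, 0.1861, 0.2534]
ee_rot: [[-0.871, 0.49, -0.001], [0.49, 0.871, -0.0], [0.0, -0.001, -1.0]]
ft_force: [0.6, -0.7, 0.7]
opening: 0.0433
finger_force: 0.0
scoop 0.81 [ 0.4718  0.1477 -0.0003]
scoop_grip 0.71 [0.4058 0.1836 0.0326]
scoop_lip 0.66 [0.5163 0.1214 0.0127]
254970
handle 712 [0.3943 0.188  0.0397] -28.809808004466642 a [-0.0432  0.0292] b [-0.0086  0.0066] z [0.0372 0.0399 0.0414]
((438.74609375, 163.27069091796875), (55.03292465209961, 172.292236328125), 60.69375228881836)
```

View pics/w4.png

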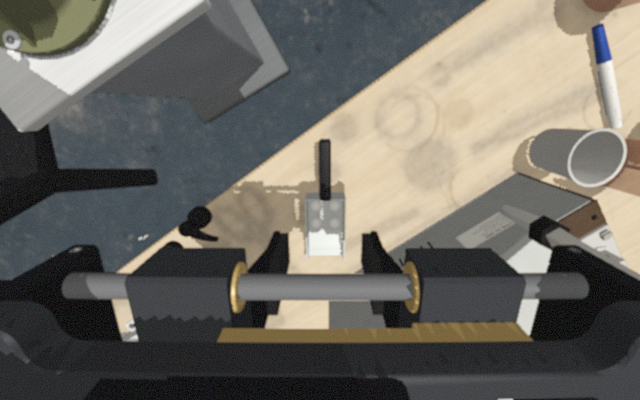

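The wrist view shows the scoop centred under the tool: handle at (325,165), trough and four balls at (325,215), nose pointing down in the image. The beaker is at (590,155). The fitted rectangle matches the stated length, so I'll grasp now.

```bash
python3 -m handwheel '[[0.5,2,-3,-45,0,0,0],[0.5,2,-3,-90,0,0,0],[0.5,2,-3,-135,0,0,0],[0.5,2,-3,-180,0,0,0],[0.5,2,-3,-210,0,0,0],[0.5,2,-3,-225,0,0,0],[0.5,2,-3,-231,0,0,0],[0.5,2,-3,-231,0,0,0],[0,2,-3,-231,0,0,0],[0,2,-3,-231,0,0,0]]' 55 && python3 -m handwheel '[[0,0,0,0,0,0,0],[0,0,0,0,0,0,0],[0,0,0,0,0,0,0],[0,0,0,0,0,0,0],[0,0,0,0,0,0,0]]'
```

```text
clock: 16.4
ee_pos: [0.4051, 0.1825, 0.024]
ee_rot: [[-0.87, 0.493, 0.002], [0.493, 0.87, 0.0], [-0.002, 0.001, -1.0]]
ft_force: [-0.0, -0.2, 0.5]
opening: 0.0343
finger_force: 0.0
clock: 16.9
ee_pos: [0.4044, 0.1826, 0.0234]
ee_rot: [[-0.871, 0.492, 0.001], [0.492, 0.871, 0.0], [-0.001, 0.001, -1.0]]
ft_force: [-0.5, -1.0, 5.6]
opening: 0.0154
finger_force: 54.9
```

```bash
python3 -m handwheel '[[0,0,0,3,0,0,0],[0,0,0,8,0,0,0],[0,0,0,15,-1,-1.7,0],[0,0,0,24,-2,-3.5,0],[0,0,0,36,-3,-5.2,0],[0,0,0,52,-3.9,-7,0],[0,0,0,70,-3.9,-7,0],[0,0,0,90,-3.9,-7,0],[0,0,0,110,-3.9,-7,0],[0,0,0,130,-3.9,-7,0]]' && python3 -m handwheel '[[0,0,0,20,0,0,0],[0,0,0,40,0,0,0],[0,0,0,60,0,0,0],[0,0,0,75,0,0,0],[0,0,0,85,0,0,0],[0,0,0,90,0,0,0]]'; python3 - <<'E'
import sys; sys.path.insert(0,'.')
from h import *
p,d=viewer.camera("wrist"); save("w5",p)
E
```

```text
clock: 17.9
ee_pos: [0.4032, 0.1823, 0.1534]
ee_rot: [[-0.862, 0.492, 0.121], [0.487, 0.871, -0.068], [-0.139, 0.0, -0.99]]
ft_force: [0.4, 0.6, -1.0]
opening: 0.0151
finger_force: 54.9
clock: 18.5
ee_pos: [0.4039, 0.1825, 0.2434]
ee_rot: [[-0.862, 0.492, 0.122], [0.487, 0.871, -0.068], [-0.14, 0.001, -0.99]]
ft_force: [0.9, -1.2, -2.6]
opening: 0.0155
finger_force: 54.9
```

View pics/w5.png

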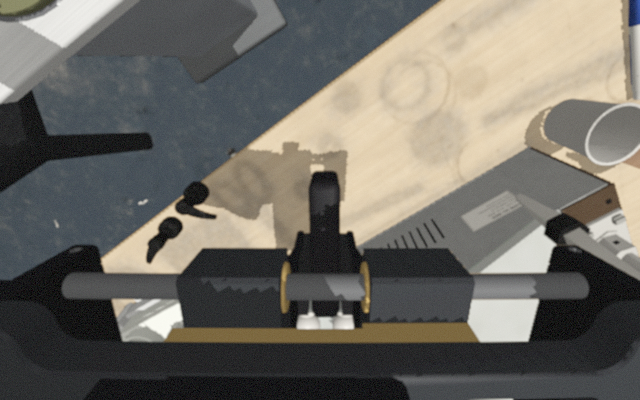

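The wrist view shows the handle held squarely at (325,205), with balls visible at the back of the trough at (310–345,322). I'll carry it clear of the tall machine first.

```bash
python3 -m handwheel '[[0,0,-8,0,0,0,-4],[0,2,-22,0,0,0,-11],[0,4,-40,0,0,0,-19],[0,6,-60,0,0,0,-27],[0,8,-80,0,0,0,-35],[0,10,-100,0,0,0,-43],[0,12,-120,0,0,0,-51],[0,14,-140,0,0,0,-59],[0,16,-160,0,0,0,-67],[0,18,-176,0,0,0,-74]]'
cat > t.py <<'E'
from h import *
from scipy.spatial.transform import Rotation as R
import sys
s=env.get_state(); p0=np.array(s["ee_pos"]); R0=np.array(s["ee_rot"])
psi,th,bx,lz=map(float,sys.argv[1:5])   # yaw, nose-down pitch, lip set back from funnel centre (mm), lip z (mm)
c=np.array([.5248,-.2065])
D=np.diag([-1.,1,-1])
S0=R0@D; print("now yaw,pitch,roll",R.from_matrix(S0).as_euler("ZYX",degrees=True),"lip",p0+S0@[.126,0,-.012])
S=R.from_euler("ZYX",[psi,th,0],degrees=True).as_matrix(); h=np.array([np.cos(np.radians(psi)),np.sin(np.radians(psi))])
L=np.r_[c-h*bx/1e3,lz/1e3]; p=L-S@[.126,0,-.012]
print("tcp",p,"delta mm",(p-p0)*1e3,"rotvec",R.from_matrix(S@S0.T).as_rotvec(degrees=True))
E
python3 t.py -170 -8 25 195
```

```text
clock: 19.55
ee_pos: [0.4215, 0.0052, 0.2418]
ee_rot: [[0.236, 0.971, -0.034], [0.962, -0.239, -0.135], [-0.14, -0.001, -0.99]]
ft_force: [0.5, -0.1, -1.9]
opening: 0.0156
finger_force: 54.9
now yaw,pitch,roll [-103.8097   -8.0297   -0.0395] lip [ 0.3913 -0.1176  0.2476]
tcp [ 0.6739 -0.1802  0.1893] delta mm [ 252.4725 -185.4341  -52.4954] rotvec [ -0.0087  -0.0512 -66.1847]
```

```bash
python3 -m handwheel '[[0,10,-8,0,0,0,-3],[0,28,-21,0,0,0,-8],[0,48,-36,0,0,0,-13],[0,70,-51,0,0,0,-18],[0,92,-67,0,0,0,-24],[0,114,-83,0,0,0,-30],[0,136,-100,0,0,0,-36],[0,158,-116,0,0,0,-42],[0,180,-132,0,0,0,-48],[0,200,-147,0,0,0,-54]]' && python3 -m handwheel '[[0,17,-13,-6,0,0,-5],[0,32,-24,-14,0,0,-9],[0,44,-33,-24,0,0,-12],[0,50,-38,-34,0,0,-12.2],[0,52,-38,-42,0,0,-12.2],[0,52,-38,-48,0,0,-12.2],[0,52,-38,-48,0,0,-12.2]]'; python3 t.py -170 -8 25 195
python3 - <<'E'
import sys; sys.path.insert(0,'.')
from h import *
p,d=viewer.camera("scene"); save("s3",cv2.resize(p[110:260,320:500],(720,600)))
s=env.get_state();print(s["q"])
E
```

```text
clock: 20.55
ee_pos: [0.6226, -0.1414, 0.241]
ee_rot: [[0.916, 0.379, -0.131], [0.375, -0.925, -0.053], [-0.141, -0.0, -0.99]]
ft_force: [-0.1, -0.0, -2.4]
opening: 0.0149
finger_force: 54.9
clock: 21.25
ee_pos: [0.6731, -0.1775, 0.1937]
ee_rot: [[0.974, 0.181, -0.139], [0.179, -0.983, -0.025], [-0.141, -0.0, -0.99]]
ft_force: [0.1, -0.3, -2.4]
opening: 0.0152
finger_force: 54.9
now yaw,pitch,roll [-169.5616   -8.1264   -0.0243] lip [ 0.5487 -0.2004  0.1996]
tcp [ 0.6739 -0.1802  0.1893] delta mm [ 0.8813 -2.6895 -4.3541] rotvec [-0.0012 -0.1287 -0.435 ]
[ 27.1655  32.9642 -25.3101  69.74    15.5604  87.9893 -76.6323]
```

View pics/s3.png

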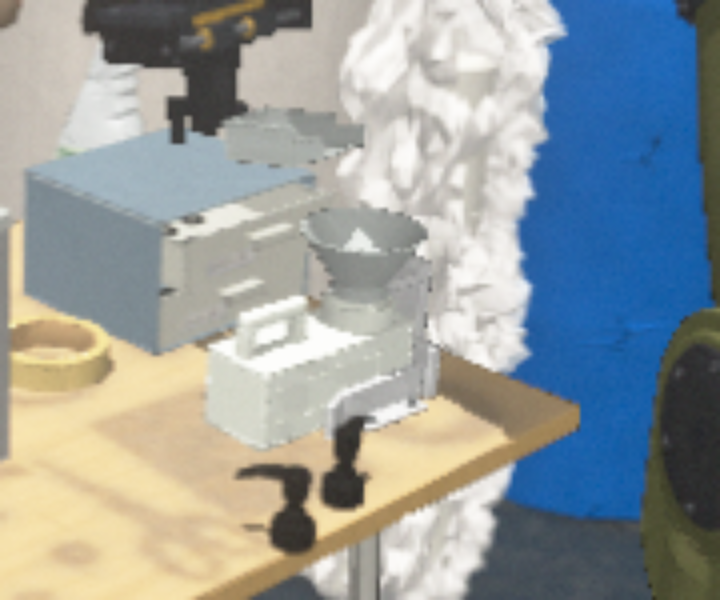

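The scene crop shows the scoop at (290,135) above and just beyond the funnel rim at (365,235), and the canister seated in the bay under it. I'll work out the tilt about the lip.

```bash
for th in 0 8 13 18 23 28 36 44 52; do echo $th; python3 t.py -170 $th 20 177 | tail -1 | cut -c30-; done
```

```text
0
 delta mm [-4.8267 -3.4502 -5.7128] rotvec [ 1.4479 -7.9248 -0.4187]
8
 delta mm [-7.679  -3.9532 11.7062] rotvec [  2.8659 -15.7982  -0.4152]
13
 delta mm [-10.6654  -4.4798  22.3234] rotvec [  3.7521 -20.719   -0.4124]
18
 delta mm [-14.5517  -5.165   32.636 ] rotvec [  4.6383 -25.6399  -0.4089]
23
 delta mm [-19.3084  -6.0038  42.5653] rotvec [  5.5245 -30.5607  -0.405 ]
28
 delta mm [-24.8993  -6.9896  52.0359] rotvec [  6.4106 -35.4816  -0.4005]
36
 delta mm [-35.4712  -8.8537  66.0563] rotvec [  7.8284 -43.355   -0.3921]
44
 delta mm [-47.8619 -11.0385  78.4462] rotvec [  9.2461 -51.2284  -0.3823]
52
 delta mm [-61.8301 -13.5015  88.9645] rotvec [ 10.6638 -59.1018  -0.371 ]
```

```bash
python3 -m handwheel '[[0,-1.6,-1.2,-2,0.5,-2.6,-0.1],[0,-3.2,-2.3,-4,1,-5.3,-0.3],[0,-4.8,-3.5,-5.7,1.4,-7.9,-0.4],[0,-5.8,-3.6,0,1.9,-10.5,-0.4],[0,-6.7,-3.8,6,2.4,-13.2,-0.4],[0,-7.7,-4,11.7,2.9,-15.8,-0.4],[0,-9.2,-4.2,17,3.3,-18.3,-0.4],[0,-10.7,-4.5,22.3,3.75,-20.7,-0.4],[0,-10.7,-4.5,22.3,3.75,-20.7,-0.4],[0,-10.7,-4.5,22.3,3.75,-20.7,-0.4]]'; for th in 18 23 28 36 44 52; do python3 t.py -170 $th 20 177 | cut -c1-130; done
```

```text
clock: 22.3
ee_pos: [0.663, -0.183, 0.2181]
ee_rot: [[0.96, 0.172, 0.222], [0.168, -0.985, 0.038], [0.225, 0.001, -0.974]]
ft_force: [-0.0, -0.2, -1.6]
opening: 0.0155
finger_force: 54.9
now yaw,pitch,roll [-170.0571   13.016     0.0739] lip [ 0.5447 -0.2038  0.1781]
tcp [ 0.6589 -0.1829  0.2273] delta mm [-4.1457  0.1758  9.2198] rotvec [ 0.9331 -4.8964  0.0769]
now yaw,pitch,roll [-170.0571   13.016     0.0739] lip [ 0.5447 -0.2038  0.1781]
tcp [ 0.6541 -0.1837  0.2373] delta mm [-8.9024 -0.6629 19.1491] rotvec [ 1.7981 -9.821   0.0799]
now yaw,pitch,roll [-170.0571   13.016     0.0739] lip [ 0.5447 -0.2038  0.1781]
tcp [ 0.6485 -0.1847  0.2467] delta mm [-14.4933  -1.6487  28.6198] rotvec [  2.6629 -14.7457   0.0828]
now yaw,pitch,roll [-170.0571   13.016     0.0739] lip [ 0.5447 -0.2038  0.1781]
tcp [ 0.6379 -0.1866  0.2608] delta mm [-25.0652  -3.5128  42.6401] rotvec [  4.0465 -22.6251   0.0872]
now yaw,pitch,roll [-170.0571   13.016     0.0739] lip [ 0.5447 -0.2038  0.1781]
tcp [ 0.6255 -0.1887  0.2732] delta mm [-37.4559  -5.6976  55.03  ] rotvec [  5.4298 -30.5046   0.0914]
now yaw,pitch,roll [-170.0571   13.016     0.0739] lip [ 0.5447 -0.2038  0.1781]
tcp [ 0.6116 -0.1912  0.2837] delta mm [-51.4241  -8.1606  65.5483] rotvec [  6.8129 -38.3841   0.0954]
```

Next I'll tilt slowly past 15° and up to 28°, then further.

```bash
python3 -m handwheel '[[0,-2,0,4.6,0.5,-2.5,0],[0,-4.1,0,9.2,0.9,-4.9,0],[0,-5.7,-0.2,12.5,1.2,-6.5,0],[0,-7.3,-0.4,15.8,1.5,-8.2,0],[0,-8.9,-0.7,19.1,1.8,-9.8,0],[0,-8.9,-0.7,19.1,1.8,-9.8,0],[0,-10.8,-1,22.3,2.1,-11.4,0],[0,-12.6,-1.3,25.5,2.4,-13.1,0],[0,-14.5,-1.6,28.6,2.7,-14.7,0],[0,-14.5,-1.6,28.6,2.7,-14.7,0]]' && python3 -m handwheel '[[0,-5,-1,7,0.7,-3.9,0],[0,-10.6,-1.9,14,1.4,-7.9,0],[0,-16.5,-3,20.5,2.1,-11.8,0],[0,-23,-4,26.4,2.8,-15.8,0],[0,-29.5,-5.2,32,3.5,-19.7,0],[0,-36.9,-6.5,36.9,4.15,-23.6,0],[0,-36.9,-6.5,36.9,4.15,-23.6,0],[0,-36.9,-6.5,36.9,4.15,-23.6,0]]'; python3 t.py -170 52 20 177
python3 - <<'E'
import sys; sys.path.insert(0,'.')
from h import *
p,d=viewer.camera("scene"); a=cv2.resize(p[110:260,320:500],(480,400)); k=cal("scene")
for c in ["scene","top","wrist"]:
    k=cal(c); q=p if c=="scene" else viewer.camera(c)[0]
    for r in viewer.tip_of(c,"ball_1")[:5]:
        if r["score"]>.3: print(c,round(r["score"],2),tow(k,r["point"]))
    if c=="top": b=cv2.resize(q[120:280,340:500],(300,300))
b=cv2.copyMakeBorder(b,0,100,0,0,cv2.BORDER_CONSTANT); save("s4",np.hstack([a,b]))
E
```

```text
clock: 23.3
ee_pos: [0.6485, -0.1846, 0.2456]
ee_rot: [[0.871, 0.173, 0.461], [0.152, -0.985, 0.083], [0.468, -0.002, -0.884]]
ft_force: [-0.0, 0.1, -1.3]
opening: 0.0156
finger_force: 54.9
clock: 24.1
ee_pos: [0.6123, -0.1905, 0.2826]
ee_rot: [[0.609, 0.175, 0.774], [0.106, -0.985, 0.139], [0.786, -0.003, -0.618]]
ft_force: [0.2, 0.2, -0.5]
opening: 0.0155
finger_force: 54.9
now yaw,pitch,roll [-170.1343   51.8152   -0.2664] lip [ 0.5449 -0.2021  0.1761]
tcp [ 0.6116 -0.1912  0.2837] delta mm [-0.7457 -0.7459  1.1007] rotvec [-0.13   -0.2103 -0.0753]
```

View pics/s4.png

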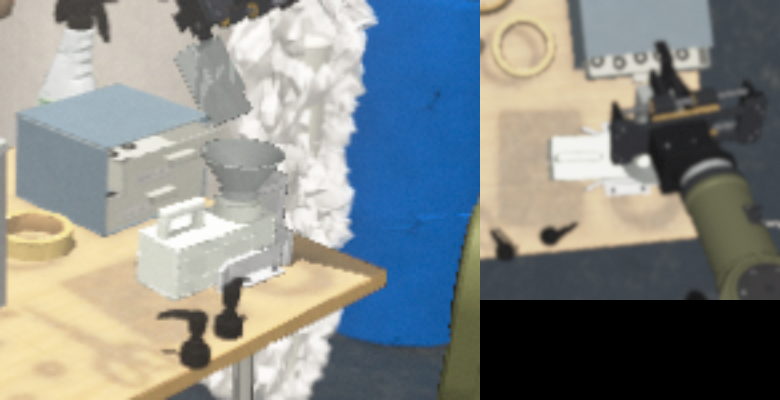

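The crops show the scoop tipped about 52° over the funnel, at (215,85) on the left, with no ball on the bench. Next I'll level it while backing up, then look into the funnel and the scoop.

```bash
python3 -m handwheel '[[0,0,0,0,0,0,0],[0,0,0,12,0,0,0],[0,10,1.8,15,-1.4,7.7,0],[0,20,3.6,12,-2.8,15.5,0],[0,29,5.2,5,-4.1,23,0],[0,37,6.6,-4,-5.5,30.7,0],[0,45,8,-15,-6.9,38.4,0],[0,52,9.3,-28,-8.2,46,0],[0,58,10.5,-38,-9.2,51.2,0],[0,58,10.5,-30,-9.2,51.2,0]]' && python3 -m handwheel '[[0,-10,8,10,0,0,3],[0,-30,22,20,0,0,9],[0,-52,39,22,0,0,15],[0,-76,57,22,0,0,21],[0,-102,76,22,0,0,27],[0,-128,95,22,0,0,33],[0,-154,114,22,0,0,40],[0,-180,133,22,0,0,47],[0,-206,152,22,0,0,54],[0,-230,170,22,0,0,60]]'
cat > f.py <<'E'
from h import *
for c in ["scene","top","wrist"]:
    k=cal(c); p,d=viewer.camera(c)
    if c=="top": b=cv2.resize(p[120:280,270:500],(460,320))
    if c=="wrist": w=cv2.resize(p,(460,288))
    for q in ["ball_1","canister_mouth"]:
        for r in viewer.tip_of(c,q)[:5]:
            if r["score"]>.3: print(c,q,round(r["score"],2),tow(k,r["point"]))
save("s5",np.vstack([b,w[:270]]))
E
python3 f.py
```

```text
clock: 25.4
ee_pos: [0.6718, -0.1762, 0.2418]
ee_rot: [[0.984, 0.179, -0.016], [0.179, -0.984, 0.009], [-0.014, -0.011, -1.0]]
ft_force: [-0.4, -0.0, -3.7]
opening: 0.0155
finger_force: 54.9
clock: 26.4
ee_pos: [0.4387, -0.0101, 0.2752]
ee_rot: [[0.34, 0.941, 0.003], [0.941, -0.34, -0.004], [-0.002, 0.004, -1.0]]
ft_force: [0.2, 0.1, -0.9]
opening: 0.0153
finger_force: 54.9
scene canister_mouth 0.93 [ 0.5245 -0.2057  0.0823]
top ball_1 0.43 [ 0.5477 -0.2214  0.0135]
top canister_mouth 0.71 [ 0.5227 -0.2042  0.082 ]
```

View pics/s5.png

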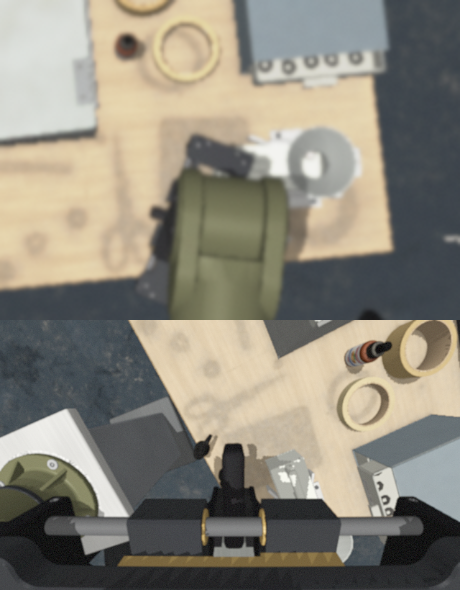

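The top crop shows the funnel at (325,160) with no ball lodged in it, and no ball on the bench. The wrist crop shows the scoop held and level. I'll return it to its old spot.

```bash
python3 -m handwheel '[[0,-2,15,0,0,0,8],[0,-6,36,0,0,0,16],[0,-10,57,0,0,0,24],[0,-14,78,0,0,0,32],[0,-18,99,0,0,0,40],[0,-22,120,0,0,0,48],[0,-26,141,0,0,0,56],[0,-30,162,0,0,0,64],[0,-33,180,0,0,0,72],[0,-35,193,0,0,0,80]]' && python3 -m handwheel '[[0,0,0,-40,0,0,0],[0,0,0,-80,0,0,0],[0,0,0,-120,0,0,0],[0,0,0,-160,0,0,0],[0,0,0,-195,0,0,0],[0,0,0,-220,0,0,0],[0,0,0,-234,0,0,0],[0,0,0,-242,0,0,0],[0,0,0,-245,0,0,0],[0,0,0,-245,0,0,0]]'; python3 t.py 0 0 0 0|head -1
```

```text
clock: 27.85
ee_pos: [0.4049, 0.1837, 0.2746]
ee_rot: [[-0.869, 0.495, 0.001], [0.495, 0.869, 0.002], [-0.0, 0.002, -1.0]]
ft_force: [-0.8, 0.7, -1.0]
opening: 0.015
finger_force: 54.9
clock: 28.85
ee_pos: [0.4052, 0.1825, 0.0298]
ee_rot: [[-0.865, 0.501, 0.002], [0.501, 0.865, 0.001], [-0.001, 0.002, -1.0]]
ft_force: [0.3, 0.2, -0.5]
opening: 0.0153
finger_force: 54.9
now yaw,pitch,roll [-30.0602  -0.066    0.1058] lip [0.5143 0.1194 0.0179]
```

Next I'll lower it to contact in 1 mm steps.

```bash
python3 -m handwheel '[[0,0,0,-2,0,0,0],[0,0,0,-4,0,0,0],[0,0,0,-5,0,0,0],[0,0,0,-6,0,0,0],[0,0,0,-6.5,0,0,0],[0,0,0,-6.5,0,0,0]]'
```

```text
clock: 29.45
ee_pos: [0.405, 0.1823, 0.0234]
ee_rot: [[-0.866, 0.5, 0.002], [0.5, 0.866, 0.0], [-0.002, 0.001, -1.0]]
ft_force: [-0.7, -0.9, 1.4]
opening: 0.0157
finger_force: 54.9
```

```bash
python3 -m handwheel '[[0,0,0,-0.4,0,0,0],[0.5,0,0,-0.4,0,0,0],[0.5,0,0,-0.4,0,0,0],[0.5,0,0,-0.4,0,0,0],[0.5,0,0,-0.4,0,0,0],[0.5,0,0,30,0,0,0],[0.5,0,0,75,0,0,0],[0.5,0,0,125,0,0,0],[0.5,0,0,175,0,0,0],[0.5,0,0,225,0,0,0]]' && python3 -m handwheel '[[0.5,2,-40,6,0,0,-6],[0.5,6,-85,12,0,0,-12],[0.5,14,-130,18,0,0,-18],[0.5,26,-175,24,0,0,-24],[0.5,40,-220,30,0,0,-30],[0.5,56,-265,36,0,0,-36],[0.5,72,-310,42,0,0,-42],[0.5,88,-355,46,0,0,-48],[0.5,104,-400,50,0,0,-54],[0.5,118,-440,52,0,0,-55]]' && python3 -m handwheel '[[0.5,0,-10,0,0,0,0],[0.5,0,-10,0,0,0,0]]'
cat > g.py <<'E'
from h import *
for c in ["scene","top","wrist"]:
    k=cal(c); p,d=viewer.camera(c)
    if c=="top": b=cv2.resize(p[150:280,270:480],(640,396))
    for q in ["ball_1","scoop","canister_mouth","canister","pump_1"]:
        for r in viewer.tip_of(c,q)[:4]:
            if r["score"]>.35: print(c,q,round(r["score"],2),tow(k,r["point"]))
save("s6",np.vstack([b[:250],p[:340]]))
E
python3 g.py
```

```text
clock: 30.45
ee_pos: [0.4044, 0.1823, 0.2502]
ee_rot: [[-0.866, 0.5, 0.003], [0.5, 0.866, -0.001], [-0.003, 0.001, -1.0]]
ft_force: [1.6, 0.2, -0.5]
opening: 0.0435
finger_force: 0.0
clock: 31.45
ee_pos: [0.5232, -0.2605, 0.3]
ee_rot: [[-0.082, 0.997, 0.001], [0.997, 0.082, -0.002], [-0.002, 0.001, -1.0]]
ft_force: [0.3, 0.3, -0.1]
opening: 0.0436
finger_force: 0.0
clock: 31.65
ee_pos: [0.5222, -0.2697, 0.2989]
ee_rot: [[-0.083, 0.997, -0.0], [0.997, 0.083, 0.0], [0.0, -0.0, -1.0]]
ft_force: [-0.1, 0.5, -0.5]
opening: 0.0434
finger_force: 0.0
scene ball_1 0.49 [ 0.3885  0.0034 -0.0003]
scene scoop 0.88 [0.4718 0.1468 0.0052]
scene canister_mouth 0.85 [ 0.5224 -0.2081  0.0846]
scene canister_mouth 0.73 [ 0.4104 -0.0873 -0.0011]
scene canister 0.67 [ 0.5251 -0.1598 -0.0011]
scene pump_1 0.77 [0.3841 0.001  0.0013]
scene pump_1 0.58 [ 0.411  -0.0868 -0.003 ]
top scoop 0.84 [ 0.4683  0.1469 -0.0033]
top canister_mouth 0.84 [ 0.5214 -0.2049  0.0823]
top canister_mouth 0.55 [0.4073 0.1821 0.0339]
top canister 0.85 [ 0.5215 -0.1603 -0.0021]
top pump_1 0.63 [ 0.3859  0.0006 -0.0004]
top pump_1 0.42 [ 0.406  -0.0882  0.0014]
wrist ball_1 0.59 [ 0.5073 -0.2036  0.0155]
wrist ball_1 0.49 [ 0.5435 -0.2165  0.0128]
wrist scoop 0.7 [ 0.5209 -0.1134  0.0942]
wrist canister_mouth 0.94 [ 0.5232 -0.208   0.0835]
wrist canister 0.89 [ 0.5217 -0.1585 -0.0053]
wrist pump_1 0.71 [ 0.4047 -0.0955  0.003 ]
wrist pump_1 0.42 [ 0.5231 -0.2086  0.0855]
```

View pics/s6.png

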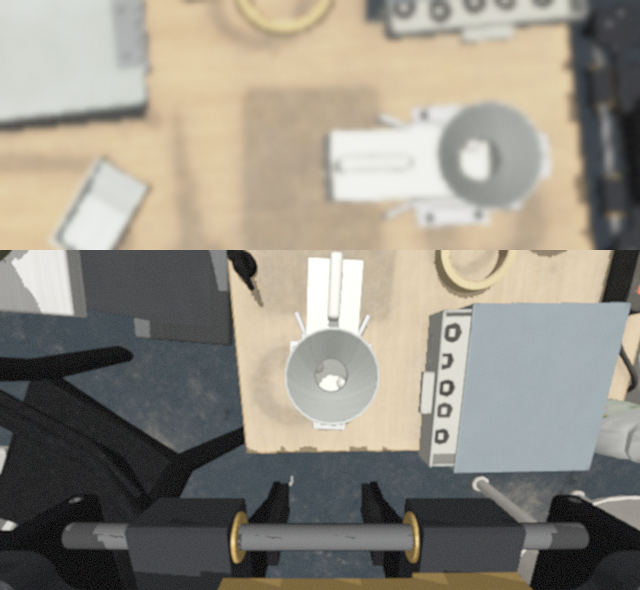

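The top crop shows the scoop empty and upright at (100,205). The wrist crop looks down the funnel at (332,375) and shows white balls on the canister floor; two were detected at z ≈ 0.013–0.016 m. The bench is clear, and the canister mouth is still under the funnel. I'll hand it in.

```bash
python3 -c "
from plant import env
print(env.close_job())"
```

```text
the job is handed in; nothing more can be done
None
```

The job is handed in at about 32 s: the canister is seated against the rubber stop (about 19 N, slow approach), the scoop was tipped through the funnel and set down empty and upright, no ball was seen spilled, and two of the four balls could be seen in the canister through the spout.

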